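True up the tray locator with a setting square

TASK

Pick up the steel setting square by its orange grip and press it gently into the corner of the sample-tray locator, so that it swings the yellow arm out and sits flush, without gaps, against the fixed fence on one edge and against the post and arm on the other. Keep it pressed against both faces for a second, then draw it away, leaving the arm square to the fence, and lay the square flat in the middle of the black mat. Move the yellow arm only with the square, and leave the cups and the jar alone.

Things in the scene. Friction and masses are not known exactly. Their poses are not given: they have to be found in the camera images.
- square: Loose steel L-square, 0.3-0.5 kg, flat; legs 22 mm wide and high, outer edges 130 mm. Origin: outer corner of the L (6 mm notch there), underside. One leg runs along -y, outer face at x = 0; the other along -x, outer face at y = 0; z up. A 12 mm plate fills the inside to 86 mm. Seated, its frame matches locator in x, y and yaw; its underside may be 0 to 8 mm above the bench.
- square_grip (a point): Point on the square's orange grip bar where it is best held, 48 mm in from each outer face of the square and 62 mm above its underside. The bar is 56 mm long (along the square's x), 18 mm thick (along the square's y), and its top is 82 mm above the underside; it is free on all sides above 22 mm.
- locator: Tray locator screwed to the bench on a blue, 5 mm thick foot that lies outside the corner. Origin: the inside corner at bench height. The bench inside the corner (negative x and negative y of this frame) is clear. z is up.
- fence: Fixed aluminium fence of the locator, 30 mm high, 16 mm thick, same frame as the locator: its inner face is the plane x = 0 and runs from y = 0 to y = -150 mm.
- post: Fixed aluminium post of the locator, 30 mm high, same frame as the locator: its inner face is the plane y = 0, from x = 0 to x = -40 mm. It is the rigid stop for the square's other edge, and it carries the yellow swing arm on its end.
- swing (a joint): Yellow arm's angle, rad; arm 110 long, 28 high, 16 mm thick, vertical pivot at x -42, y +8 mm of the locator. 0: inner face in the plane y = 0, in line with the post, square to the fence. Negative (starts -0.4 to -0.15): free end leans into the corner. Stiff friction hinge (0.22 N m: 2 to 4 N at the tip), stays where left, no stop at 0: the square meeting the post sets it.
- swing_tip (a point): Top inner edge of the yellow swing arm's free end, 110 mm from its pivot, 28 mm above the bench.
- mat: Black rubber mat, 240 x 240 mm, 3 mm thick, fixed on the bench; origin at the centre of its underside. The square starts on it and goes back to its middle.
- cup_a: Clear sample cup, 66 mm across, 70 mm high, standing on the bench beyond the fence; origin at the centre of its underside. Leave alone.
- cup_b: White sample cup, 66 mm across, 70 mm high, standing on the bench outside the swing arm; origin at the centre of its underside. Leave alone.
- jar: White jar with a blue cap, 60 mm across, 100 mm high, standing on the bench beyond the mat; origin at the centre of its underside. Leave alone.
There are look-alikes about, which are no part of the job. There is more than one size of the square; the one meant has the size given above.

How it is judged:
By the outcome, as a careful person would: the job done as asked, in the order asked, and still so for the second after the job is handed in, with the robot touching nothing.
It also fails if it takes over 72 s, if anything falls off the work surface, if the arm or the gripper's body presses on something with over 40 N, if the wrist force passes 120 N, or if a joint passes its speed limit or range.

ROBOT

A 6-joint arm with a two-finger parallel gripper is mounted at the origin on the work surface. World frame = base frame: x ahead of the robot, y to its left, z up, the work surface at z = 0. Lengths are in mm, angles in degrees, forces in N, time in s.
With the tool pointing down it reaches from about 300 to 850 mm from the base axis. Payload 4.2 kg.
Tool frame: the origin (TCP) lies on the centre line of the jaws, within the pads' length; the fingertips stand 14 mm ahead of it and the grasp point (between the pads) lies 5 mm behind it; z points along the fingers, y is the line along which they close (so a half turn about z gives the same grasp; the last joint's range is limited). The gripper opens to 91 mm and grips with 3 to 60 N. Pads are 32 mm wide; open, the fingers measure 118 mm over their backs; the gripper's body (76 mm by 178 mm) begins 60 mm behind the grasp point.
Start: joints at [-66.52, 18.312, 89.639, -0, 72.044, -1.146], TCP at [239.602, -522.719, 206.176] pointing down, gripper open.
Joint ranges: [-177.97, 177.97], [-48.28, 115.42], [12.27, 149.76], [-77.06, 257.06], [2.81, 150.46], [-146.56, 146.56]. Speed limits (degrees/s): [147.25, 147.25, 180, 180, 180, 180].

INTERFACE

Orientations are given as [roll, pitch, yaw] about the fixed x, y, z axes, in that order (R = Rz(yaw) Ry(pitch) Rx(roll)).
In Python, from workcell import env gives the robot as it stands.
- The arm moves only by the tool arm_command, never from a script. Its argument "motion" is a list of rows, each an object with "offset": the shift along the tool's x, y, z in m, a list of three; "spin": the turn about the tool's z in rad. In form: [{"offset": [tx, ty, tz], "spin": spin}, ...]. A call has 1 to 5 rows; each row shifts and turns the commanded pose from where the row before left it, along the tool's axes as they then stand; what a row does not reach is not made up. A row lasts 1/8 s, in which the tool goes at most 62.5 mm and 10.7 degrees, less where a joint would pass 70% of its speed; a pose out of reach is approached as far as the arm can. A call with a gripper value outside its range is refused whole. "jaw" is the finger opening in m, from 0 to 0.0912, set as the call begins (left out, the last holds). The fingers move at their own pace and stop on an object; "newtons" is the grip in N (left out, the last holds). Time passes only in rows, so rows that do not move let the fingers close. It gives the time, the measured TCP pose, the force, the opening and the grip force at its end, in the units of the state.
- env.state(): the state, without advancing time (a new reading comes with each control period).
- env.grab_frame(name): name is "scene" or "side" or "wrist"; returns (picture, depth): 384x512x3 uint8, blue, green, red; 384x512 float32, mm along the optical axis (not along the pixel's ray), 0 where there is no reading.
- env.camera_model(name): a dict with "fx", "fy", "cx", "cy" (pixels), "eye" and "rotation" of the camera in the world; the wrist camera has in their place "hand_eye" (4x4, takes a point from camera to tool coordinates, whose origin is the TCP and whose axes are the flange's). Camera axes: x right, y down, z forward; pixel columns grow to the right and rows downward; lengths in mm; the calibration is good to about 2 mm. A picture is of the moment at which its call begins: read the wrist's pose just before it. camera_model takes no time and is no camera call.
- env.job_done(): hands the job in; it is judged then, once.
Trained networks look in the newest picture that a camera, given by its name, has taken for a name from the list of things; names that differ only in an ending like _2 or _b are one class to them, and where a whole thing is asked for, a point or a joint stands for the part that bears it (a point fixed in the world has none). Each returns a list of dicts, best first, with "score" (0 to 1); they miss things now and then, are a little off and sometimes report something else, mostly with a low value. They report only what shows in the picture. A call takes as long as a camera call. They do not tell look-alikes from the thing itself.
- env.boxes_of(camera, target): "bbox" ([left, top, right, bottom] in pixels, round what is visible of it).
- env.pinpoint(camera, target): "location" ([column, row] in pixels: a listed point, or the origin of a listed thing).
The state is a dict: "time_s": time; "qpos": joint angles; "qvel": joint speeds; "effort": joint torques, N m; "ee_pos": TCP position; "ee_rot": TCP orientation; "force": force on the tool from outside, world axes, zero at the start; "torque": the same for the moment, N m; "gripper_width": finger opening in mm; "gripper_force": force on a finger pad.
Only numpy, scipy, OpenCV 4.12 (cv2) and the standard library are available. Lean on these libraries where they do the work, as an engineer would, in place of code of your own. Each camera call takes 0.05 s, during which the arm holds its last target. There are 200 camera calls.

## Working session

There is one attempt and no reset: what is moved stays moved. The work goes in short steps, Python scripts to look and compute and a tool call to move; the robot and the scene stay as the last step left them, time stands still between calls to the robot, and variables do not carry over. Pictures are saved under pics/ and viewed, at most 10 in all, crops included, and the job is handed in when it is done.

Besides the shell and the picture viewer there is one more tool, called by a JSON object that holds its "api" and its "payload". arm_command: Moves the arm, as the interface text tells. Its arguments: {"type":"object","properties":{"motion":{"type":"array"},"jaw":{"type":"number"},"newtons":{"type":"number"}},"required":["motion"]}

```bash
mkdir -p pics; cat > h.py <<'E'
import numpy as np,cv2
from scipy.spatial.transform import Rotation as R
from workcell import env
def campose(n):
    m=env.camera_model(n)
    if 'eye' in m: return m,np.array(m['rotation']),np.array(m['eye'])
    s=env.state();T=np.eye(4);T[:3,:3]=R.from_euler('xyz',s['ee_rot'],degrees=True).as_matrix();T[:3,3]=s['ee_pos']
    W=T@np.array(m['hand_eye']);return m,W[:3,:3],W[:3,3]
def ray(P,px):
    m,Rm,e=P;return Rm@np.array([(px[0]-m['cx'])/m['fx'],(px[1]-m['cy'])/m['fy'],1.])
def onz(P,px,z):
    d=ray(P,px);return P[2]+d*(z-P[2][2])/d[2]
def cloud(P,dep):
    m,Rm,e=P;v,u=np.mgrid[:dep.shape[0],:dep.shape[1]]
    p=np.stack([(u-m['cx'])/m['fx']*dep,(v-m['cy'])/m['fy']*dep,dep],-1)
    return p@Rm.T+e
E
python3 - <<'E'
from h import *
s=env.state();print({k:np.round(v,2) for k,v in s.items()})
ims=[]
for n in ['scene','side']:
    P=campose(n);im,d=env.grab_frame(n);cv2.imwrite(f'pics/{n}0.png',im);np.save(f'{n}0.npy',d)
    print(n,np.round(P[2]),P[0]['fx'])
    c=cloud(P,d)
    for t in ['square_grip','square','locator','swing_tip','mat','cup_a','jar']:
        r=env.pinpoint(n,t)
        for q in r[:3]:
            u,v=np.array(q['location']);ui,vi=int(np.clip(u,0,511)),int(np.clip(v,0,383))
            print(t,round(q['score'],2),np.round([u,v]),'d',np.round(c[vi,ui]) if d[vi,ui]>0 else None,'z0',np.round(onz(P,(u,v),{'square_grip':65,'swing_tip':28}.get(t,0))))
E
```

```text
{'time_s': np.float64(0.0), 'qpos': array([-66.52,  18.35,  89.71,  -0.  ,  72.04,  -1.15]), 'qvel': array([ 0.02, -0.03,  0.12,  0.07,  0.08,  0.01]), 'effort': array([ -0.  , -41.25, -23.2 ,   0.07,   0.05,  -0.  ]), 'ee_pos': array([ 239.4 , -522.21,  205.31]), 'ee_rot': array([-179.9 ,   -0.  ,   24.63]), 'force': array([-0.02, -0.09, -0.46]), 'torque': array([0.  , 0.01, 0.  ]), 'gripper_force': np.float64(0.0), 'gripper_width': np.float64(91.65)}
scene [1129.  188.  795.] 403.65748887900884Traceback (most recent call last):
  File "<stdin>", line 7, in <module>
  File "h.py", line 16, in cloud
    return p@Rm.T+e
           ~~~~~~^~
ValueError: operands could not be broadcast together with shapes (384,512) (3,)
```

View pics/scene0.png

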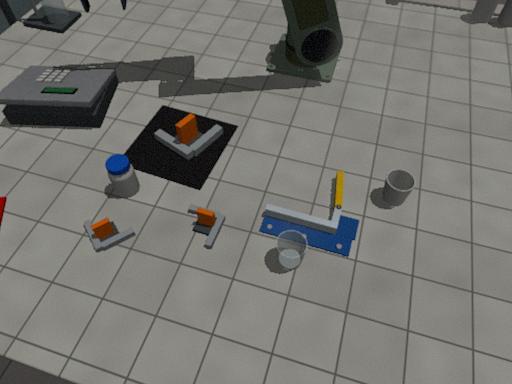

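The scene picture shows the target square on the black mat, grip at about (187,128). The locator is at (265–345, 175–245) with the yellow arm up at (340,190). Two look-alike squares stand at (110,232) and (207,222). The camera "rotation" seems to be a 3-vector, so I'll check that.

```bash
sed -i "s/np.array(m\['rotation'\])/rot(m['rotation'])/" h.py; cat >> h.py <<'E'
def rot(r):
    r=np.array(r)
    return r if r.ndim==2 else R.from_euler('xyz',r,degrees=True).as_matrix()
E
python3 - <<'E'
from h import *
for n in ['scene','side']:
    P=campose(n);im,d=env.grab_frame(n);cv2.imwrite(f'pics/{n}0.png',im);np.save(f'{n}0.npy',d)
    print(n,np.round(P[2]),P[0])
    c=cloud(P,d)
    for t in ['square_grip','square','locator','swing_tip','mat','cup_a','jar']:
        r=env.pinpoint(n,t)
        for q in r[:3]:
            u,v=np.array(q['location']);ui,vi=int(np.clip(u,0,511)),int(np.clip(v,0,383))
            print(t,round(q['score'],2),np.round([u,v]),'d',np.round(c[vi,ui]) if d[vi,ui]>0 else None,'z0',np.round(onz(P,(u,v),{'square_grip':65,'swing_tip':28}.get(t,0))))
E
```

```text
scene [1129.  188.  795.] {'fx': 403.65748887900884, 'fy': 403.65748887900884, 'cx': 254.95199794204527, 'cy': 185.9114260836708, 'eye': array([1129.22891799,  188.46604346,  794.98399526]), 'rotation': array([-142.59805617,    0.1471414 ,  107.42023256])}
square_grip 0.96 [202. 215.] d [696. -72.  47.] z0 [707. -66.  65.]
square_grip 0.6 [186. 125.] d [ 470. -203.   78.] z0 [ 460. -209.   65.]
square_grip 0.56 [100. 226.] d [ 790. -272.   54.] z0 [ 796. -263.   65.]
square 0.86 [191. 159.] d [ 519. -179.    5.] z0 [ 515. -181.    0.]
square 0.84 [228. 215.] d [651. -33.  -0.] z0 [652. -30.   0.]
square 0.77 [ 98. 256.] d [ 835. -267.    0.] z0 [ 835. -266.    0.]
locator 0.76 [329. 228.] d [630. 202.  27.] z0 [614. 203.   0.]
swing_tip 0.69 [289. 260.] d [748. 139.  52.] z0 [736. 138.  28.]
swing_tip 0.64 [340. 170.] d [435. 194.   1.] z0 [460. 195.  28.]
cup_a 0.96 [392. 198.] d [513. 326.  33.] z0 [486. 333.   0.]
cup_a 0.74 [289. 261.] d [750. 138.  55.] z0 [723. 136.   0.]
jar 0.94 [129. 188.] d [ 668. -272.   31.] z0 [ 649. -290.    0.]
jar 0.41 [190. 161.] d [ 524. -180.    3.
[... 383 characters left out ...]
. -200.   71.] z0 [ 460. -207.   65.]
square_grip 0.61 [269. 144.] d [ 782. -266.   48.] z0 [ 763. -232.   65.]
square 0.94 [327. 182.] d [ 530. -197.    6.] z0 [ 532. -204.    0.]
square 0.79 [267. 200.] d [651. -18.   1.] z0 [651. -19.   0.]
square 0.59 [254. 148.] d [ 856. -289.    1.] z0 [ 852. -286.    0.]
locator 0.64 [239. 242.] d [608. 215.  21.] z0 [619. 194.   0.]
mat 0.66 [349. 179.] d [ 461. -198.   43.] z0 [ 479. -260.    0.]
cup_a 0.93 [253. 293.] d [477. 360.  29.] z0 [491. 336.   0.]
cup_a 0.83 [223. 218.] d [698. 156.  27.] z0 [717. 125.   0.]
cup_a 0.74 [324. 184.] d [ 537. -188.    1.] z0 [ 536. -189.    0.]
jar 0.69 [308. 157.] d [ 636. -269.   32.] z0 [ 657. -321.    0.]
```

View pics/side0.png

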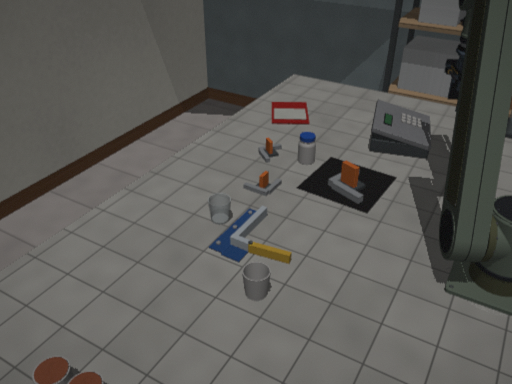

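The side picture shows the same layout: target square at (348,180), locator corner near (239,240) and the yellow arm at (270,252). Next I'll look at the wrist camera geometry and plan close looks.

```bash
cat >> h.py <<'E'
def step(target,yaw=None,z=None):
    """print tool-frame offset (m) and spin (rad) from the current pose to target"""
    s=env.state();Rm=R.from_euler('xyz',s['ee_rot'],degrees=True).as_matrix()
    o=Rm.T@(np.array(target)-s['ee_pos'])
    sp=None if yaw is None else -np.deg2rad((yaw-s['ee_rot'][2]+180)%360-180)
    print('offset',np.round(o/1000,4),'spin',None if sp is None else round(sp,4));return o,sp
E
python3 - <<'E'
from h import *
print(np.round(env.camera_model('wrist')['hand_eye'],3),env.camera_model('wrist')['fx'])
for n in ['scene','side']:
    P=campose(n);c=cloud(P,np.load(n+'0.npy'));im=cv2.imread(f'pics/{n}0.png');h=cv2.cvtColor(im,cv2.COLOR_BGR2HSV)
    x,y,z=c[...,0],c[...,1],c[...,2]
    for nm,m in dict(yellow=(abs(h[...,0]-25)<5)&(h[...,1]>150)&(x>400)&(x<650)&(y>100)&(y<300)&(z>15),
        fence=(h[...,1]<60)&(x>560)&(x<660)&(y>30)&(y<230)&(z>24)&(z<36),
        grip=(h[...,0]<15)&(h[...,1]>150)&(x>400)&(x<520)&(y>-280)&(y<-120)&(z>30),
        mat=(h[...,2]<40)&(x>330)&(x<620)&(y>-420)&(y<-50)&(z<10)).items():
        p=c[m]; 
        if len(p)<5: print(nm,len(p));continue
        r=cv2.minAreaRect(p[:,:2].astype(np.float32));print(n,nm,len(p),np.round(p.mean(0)),np.round(p.max(0)),[np.round(a,1) for a in r])
step([520,-150,380],0);step([400,-200,380],0)
E
```

```text
[[ 1.00000e-03 -9.65000e-01 -2.63000e-01  7.32140e+01]
 [ 1.00000e+00  1.00000e-03  1.00000e-03  3.57000e-01]
 [-0.00000e+00 -2.63000e-01  9.65000e-01 -1.78113e+02]
 [ 0.00000e+00  0.00000e+00  0.00000e+00  1.00000e+00]] 284.5468067735495
yellow 0
scene fence 681 [618. 148.  31.] [632. 218.  36.] [array([620. , 139.7]), array([ 60.3, 171.5]), np.float64(14.9)]
scene grip 417 [ 470. -206.   65.] [ 493. -191.   89.] [array([ 464.2, -208.3]), array([20.7, 58.3]), np.float64(69.8)]
scene mat 4070 [ 497. -230.    4.] [ 603. -107.    9.] [array([ 477.2, -231.4]), array([237.7, 239.7]), np.float64(85.8)]
yellow 1
side fence 362 [615. 158.  30.] [632. 222.  36.] [array([604.4, 136.3]), array([ 61.1, 171.6]), np.float64(3.3)]
side grip 308 [ 461. -201.   62.] [ 493. -186.   89.] [array([ 464.6, -204.7]), array([27. , 59.7]), np.float64(75.7)]
side mat 1960 [ 472. -221.    3.] [ 601. -107.   10.] [array([ 477.2, -232.7]), array([240. , 237.5]), np.float64(85.8)]
offset [ 0.4102 -0.222  -0.1738] spin 0.4298
offset [ 0.2803 -0.2265 -0.1738] spin 0.4298
```

{"api": "arm_command", "payload": {"motion": [{"offset":[0.0465,-0.023,-0.007],"spin":0},{"offset":[0.0465,-0.023,-0.007],"spin":0},{"offset":[0.0465,-0.023,-0.007],"spin":0},{"offset":[0.0465,-0.023,-0.007],"spin":0},{"offset":[0.0465,-0.023,-0.007],"spin":0}], "jaw": 0.06, "newtons": 40}}

```text
time_s: 1.48
ee_pos: [403.9, -319.9, 241.6]
ee_rot: [180.0, -0.0, 24.6]
force: [0.6, -0.4, 0.1]
gripper_width: 60.0
gripper_force: 0.0
```

{"api": "arm_command", "payload": {"motion": [{"offset":[0.0465,-0.023,-0.007],"spin":0},{"offset":[0.0465,-0.023,-0.007],"spin":0},{"offset":[0.0465,-0.023,-0.007],"spin":0},{"offset":[0,0,0],"spin":0.15},{"offset":[0,0,0],"spin":0.15}]}}

```text
time_s: 2.1
ee_pos: [501.6, -199.6, 262.1]
ee_rot: [180.0, 0.0, 7.3]
force: [-0.4, -1.3, -1.0]
gripper_width: 60.2
gripper_force: 0.0
```

{"api": "arm_command", "payload": {"motion": [{"offset":[0,0,0],"spin":0.13},{"offset":[0,0,0],"spin":0},{"offset":[0,0,0],"spin":0}]}}

```text
time_s: 2.48
ee_pos: [501.0, -200.5, 262.2]
ee_rot: [180.0, -0.0, 0.1]
force: [0.7, 0.4, -0.4]
gripper_width: 59.6
gripper_force: 0.0
```

```bash
cat > look.py <<'E'
import sys
from h import *
k=sys.argv[1];P=campose('wrist');s=env.state();im,d=env.grab_frame('wrist');cv2.imwrite(f'pics/w{k}.png',im)
np.savez(f'w{k}.npz',d=d,R=P[1],e=P[2],c=cloud(P,d))
print(s['time_s'],np.round(s['ee_pos'],1),np.round(s['ee_rot'],2),np.round(s['force'],1),s['gripper_width'],s['gripper_force'])
c=cloud(P,d)
for t in sys.argv[2:]:
    for q in env.pinpoint('wrist',t)[:3]:
        u,v=q['location'];print(t,round(q['score'],2),round(u),round(v),np.round(onz(P,(u,v),{'square_grip':65,'swing_tip':28}.get(t,0)),1),np.round(c[min(383,int(v)),min(511,int(u))]))
E
python3 look.py 1 square square_grip mat
python3 - <<'E'
from h import *
step([590,140,270],0)
E
```

```text
2.475 [ 501.  -200.5  262.2] [ 1.8e+02 -0.0e+00  9.0e-02] [ 0.7  0.4 -0.4] 59.62047209284001 0.0
square 0.57 237 148 [ 522.6 -184.8    0. ] [ 524. -185.    5.]
square 0.57 132 55 [654.2 -36.1   0. ] [654. -35.   0.]
square_grip 0.73 258 197 [ 463.9 -215.1   65. ] [ 470. -213.   84.]
square_grip 0.58 142 18 [681.7 -76.4  65. ] [685. -72.  55.]
mat 0.74 268 177 [ 477.8 -233.9    0. ] [ 483. -232.   25.]
offset [ 0.089  -0.3405 -0.0079] spin 0.0003
```

View pics/w1.png

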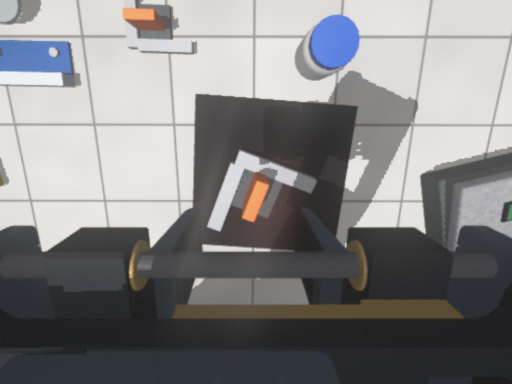

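The wrist picture shows the square's corner at (240,153), with legs going to (213,225) and (315,190), so its yaw is about -20°. The grip is at (257,197), the jar at (332,45). I'll go over the locator now.

{"api": "arm_command", "payload": {"motion": [{"offset":[0.015,-0.057,-0.0015],"spin":0},{"offset":[0.015,-0.057,-0.0015],"spin":0},{"offset":[0.015,-0.057,-0.0015],"spin":0},{"offset":[0.015,-0.057,-0.0015],"spin":0},{"offset":[0.015,-0.057,-0.0015],"spin":0}]}}

```text
time_s: 3.3
ee_pos: [576.5, 86.4, 269.8]
ee_rot: [180.0, -0.0, 0.0]
force: [1.8, -0.6, -0.1]
gripper_width: 60.1
gripper_force: 0.0
```

{"api": "arm_command", "payload": {"motion": [{"offset":[0.015,-0.055,-0.0015],"spin":0},{"offset":[0,0,0],"spin":0},{"offset":[0,0,0],"spin":0}]}}

```text
time_s: 3.68
ee_pos: [590.9, 139.2, 270.8]
ee_rot: [179.9, 0.0, 0.0]
force: [0.2, -0.9, -0.6]
gripper_width: 60.5
gripper_force: 0.0
```

```bash
python3 look.py 2 locator swing_tip fence post cup_a cup_b
python3 - <<'E'
from h import *
# square yaw from wrist pic 1: gray leg tops
def rep(k,box,zr,grey=True):
    c=np.load(f'w{k}.npz')['c'];h=cv2.cvtColor(cv2.imread(f'pics/w{k}.png'),cv2.COLOR_BGR2HSV)
    x,y,z=np.moveaxis(c,-1,0);return (x>box[0])&(x<box[1])&(y>box[2])&(y<box[3])&(z>zr[0])&(z<zr[1]),h,c
m,h,c=rep(1,(400,560,-310,-120),(15,40));m&=(h[...,1]<70)&(h[...,2]>70)
p=c[m];r=cv2.minAreaRect(p[:,:2].astype(np.float32));print('sq',len(p),r)
m,h,c=rep(1,(400,560,-310,-120),(70,95));m&=(h[...,1]>150)
p=c[m];print('grip top',len(p),p.mean(0),cv2.minAreaRect(p[:,:2].astype(np.float32)))
m,h,c=rep(2,(400,700,20,260),(20,40));a=m&(h[...,1]<70)&(h[...,2]>60)
p=c[a];print('fence',len(p),p.mean(0),cv2.minAreaRect(p[:,:2].astype(np.float32)))
a=m&(abs(h[...,0].astype(int)-25)<8)&(h[...,1]>130)
p=c[a];print('arm',len(p),p.mean(0),cv2.minAreaRect(p[:,:2].astype(np.float32)))
E
```

```text
3.675 [590.9 139.2 270.8] [1.7994e+02 4.0000e-02 2.0000e-02] [ 0.2 -0.9 -0.6] 60.50832785627434 0.0
locator 0.59 204 146 [614.3 206.5   0. ] [618. 202.  29.]
swing_tip 0.56 213 240 [468.3 193.8  28. ] [470. 194.  29.]
fence 0.89 205 143 [619.3 205.1   0. ] [623. 202.  31.]
post 0.91 208 144 [617.5 200.9   0. ] [621. 198.  29.]
cup_a 0.82 137 222 [488.4 324.2   0. ] [504. 309.  38.]
cup_a 0.79 248 76 [717.1 137.9   0. ] [717. 138.   3.]
cup_b 0.82 137 222 [488.4 324.2   0. ] [504. 309.  38.]
cup_b 0.79 248 76 [717.1 137.9   0. ] [717. 138.   3.]
sq 2520 ((441.31207275390625, -220.54644775390625), (130.39321899414062, 129.76873779296875), 69.1176986694336)
grip top 96 [ 461.5714522  -207.81798565   84.14943299] ((463.6221618652344, -210.30145263671875), (17.43084144592285, 54.62016677856445), 69.96089172363281)
fence 1692 [614.91902765 150.38379559  29.42758604] ((589.681640625, 168.42311096191406), (132.51649475097656, 226.3741912841797), 44.84630584716797)
arm 343 [504.5463152  199.25120527  27.61469139] ((515.725341796875, 200.64559936523438), (101.96419525146484, 13.671825408935547), 7.466544151306152)
```

View pics/w2.png

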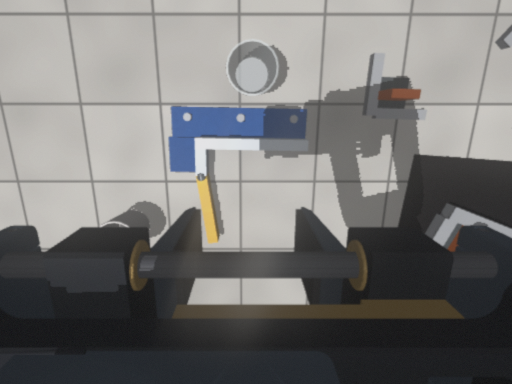

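The picture shows the fence from (205,143) to (308,143) with the post down from (201,140) to (201,172). The yellow arm runs from (202,178) to (211,240), cup_a is at (252,68) and cup_b under the gripper at (135,220). Now I'll fit the fence and post edges.

```bash
python3 - <<'E'
from h import *
c=np.load('w2.npz')['c'];im=cv2.imread('pics/w2.png');h=cv2.cvtColor(im,cv2.COLOR_BGR2HSV)
e=np.load('w2.npz')['e'];Rm=np.load('w2.npz')['R'];m=env.camera_model('wrist');P=(m,Rm,e)
g=cv2.cvtColor(im,cv2.COLOR_BGR2GRAY).astype(float)
g=cv2.GaussianBlur(g,(3,3),0)
# fence: per-column steepest edge below top face; print profile
for u in (225,250,290): print(u,g[132:156,u].astype(int))
for v in (155,162,168): print(v,g[v,188:215].astype(int),)
print(c[150,225],c[145,225],c[160,201])
d=np.load('w2.npz')['d']
x,y,z=np.moveaxis(c,-1,0)
t=(z>25)&(z<36)&(h[...,1]<80)&(x>540)&(x<660)&(y>20)&(y<225)
f=t&(x>600)&(y<190)
ys=np.arange(60,190,8);lo=[];hi=[];
for a in ys:
    q=x[f&(abs(y-a)<4)]
    lo.append(np.percentile(q,2));hi.append(np.percentile(q,98))
print(np.round(lo,1),np.round(hi,1));print('fit',np.polyfit(ys,lo,1),np.polyfit(ys,hi,1))
f=t&(x<606)&(y>180)
for a in range(570,606,5):
    q=y[f&(abs(x-a)<3)]
    if len(q): print(a,len(q),np.percentile(q,[2,98]).round(1))
E
```

```text
225 [105 105 103  97  96 121 169 210 224 225 225 225 225 225 225 225 222 212
 199 193 193 192 193 194]
250 [101 101 100  92  84  98 142 191 216 221 222 222 222 222 222 221 219 211
 196 185 182 183 183 183]
290 [ 77  77  77  78  78  81  91 108 121 126 127 126 127 127 127 128 128 127
 122 117 114 114 114 115]
155 [103 103 103 103 104 113 146 193 221 226 227 227 227 227 227 226 220 194
 147 110 104 111 117 119 119 122 137]
162 [104 104 104 104 104 108 137 187 219 225 226 226 226 226 226 225 220 196
 150 113 106 114 119 121 123 135 162]
168 [104 104 104 104 105 107 128 171 209 223 225 225 225 225 225 224 223 207
 163 119 106 114 120 122 125 140 168]
[ 6.08915748e+02  1.73893657e+02 -8.00635451e-02] [620.06265302 171.29056502  31.28295494] [597.75096436 207.42474389  29.65278692]
[612.7 612.7 612.7 612.7 612.7 612.7 612.7 612.7 613.1 614.1 614.1 614.1
 614.1 614.1 614.  614.  614. ] [627.4 627.4 627.3 627.3 627.3 628.3 628.4 628.7 628.7 628.6 628.6 628.6
 628.6 628.6 628.6 629.7 629.7]
fit [1.47545104e-02 6.11518188e+02] [1.69829538e-02 6.26247799e+02]
570 27 [203.7 216.4]
575 42 [202.4 217.2]
580 46 [202.1 217.2]
585 44 [201.9 217.2]
590 43 [201.7 216.8]
595 44 [201.4 216.5]
600 44 [201.3 216.3]
605 33 [201.2 216. ]
```

{"api": "arm_command", "payload": {"motion": [{"offset":[-0.0182,0.05,0.01],"spin":0},{"offset":[-0.0182,0.05,0.01],"spin":0},{"offset":[-0.0182,0.05,0.01],"spin":0},{"offset":[-0.0182,0.05,0.01],"spin":0},{"offset":[-0.0182,0.05,0.01],"spin":0}]}}

```text
time_s: 4.65
ee_pos: [499.2, -112.3, 221.2]
ee_rot: [180.0, -0.1, -0.0]
force: [0.5, -0.8, -0.2]
gripper_width: 60.1
gripper_force: 0.0
```

{"api": "arm_command", "payload": {"motion": [{"offset":[-0.0182,0.05,0.01],"spin":0},{"offset":[-0.0182,0.0497,0.01],"spin":0},{"offset":[0,0,0],"spin":0.18},{"offset":[0,0,0],"spin":0.185},{"offset":[0,0,0],"spin":0}]}}

```text
time_s: 5.28
ee_pos: [463.4, -210.6, 201.3]
ee_rot: [180.0, -0.0, -20.9]
force: [0.0, 0.3, -0.0]
gripper_width: 60.1
gripper_force: 0.0
```

```bash
python3 look.py 3 square_grip square; python3 - <<'E'
from h import *
c=np.load('w3.npz')['c'];h=cv2.cvtColor(cv2.imread('pics/w3.png'),cv2.COLOR_BGR2HSV);x,y,z=np.moveaxis(c,-1,0)
b=(x>400)&(x<560)&(y>-310)&(y<-120)
for nm,m in dict(grip=b&(z>78)&(z<95)&(h[...,1]>150),sq=b&(z>18)&(z<32)&(h[...,1]<70)&(h[...,2]>60)).items():
    p=c[m]
    if len(p)>5: print(nm,len(p),p.mean(0),cv2.minAreaRect(p[:,:2].astype(np.float32)))
step([463.4,-210.5,60],-20.9)
# subpixel fence yaw from picture 2
W=np.load('w2.npz');P=(env.camera_model('wrist'),W['R'],W['e']);g=cv2.cvtColor(cv2.imread('pics/w2.png'),cv2.COLOR_BGR2GRAY).astype(float)
def edge(prof,o):
    w=np.abs(np.diff(prof));return o+.5+(w*np.arange(len(w))).sum()/w.sum()
A=np.array([onz(P,(u,edge(g[134:143,u],134)),30) for u in range(212,262)])
B=np.array([onz(P,(u,edge(g[145:154,u],145)),30) for u in range(212,262)])
C=np.array([onz(P,(edge(g[v,201:208],201),v),30) for v in range(153,169)])
D=np.array([onz(P,(edge(g[v,190:198],190),v),30) for v in range(153,169)])
for q in (A,B): k=np.polyfit(q[:,1],q[:,0],1);print('x@y200',np.polyval(k,200),'yaw',-np.rad2deg(k[0]),np.std(q[:,0]-np.polyval(k,q[:,1])))
for q in (C,D): k=np.polyfit(q[:,0],q[:,1],1);print('y@x600',np.polyval(k,600),'yaw',np.rad2deg(k[0]))
E
```

```text
5.275 [ 463.4 -210.6  201.3] [ 1.800e+02 -2.000e-02 -2.086e+01] [ 0.   0.3 -0. ] 60.1299768060054 0.0
square_grip 0.72 249 179 [ 464.7 -213.8   65. ] [ 469. -215.   83.]
square_grip 0.66 46 29 [678.3 -79.6  65. ] [684. -74.  54.]
square 0.61 209 135 [ 524.7 -181.2    0. ] [ 525. -181.    3.]
square 0.58 61 74 [658.6 -37.2   0. ] [659. -36.  -1.]
grip 78 [ 455.85233798 -209.99360257   84.37333738] ((456.56732177734375, -207.76649475097656), (16.384376525878906, 39.20620346069336), 68.83428192138672)
sq 3150 [ 474.31427993 -209.44882439   24.6099085 ] ((441.6134033203125, -220.32919311523438), (130.41482543945312, 128.8001708984375), 69.16577911376953)
offset [-1.000e-04  4.000e-04  1.413e-01] spin 0.002
x@y200 631.04913471806 yaw -0.4509743072580723 0.19274775317008913
x@y200 614.0368628384134 yaw -0.7757990398693879 0.18124583764289995
y@x600 200.40100077115457 yaw -0.9863996720588163
y@x600 216.96600017210207 yaw -1.1604580170359435
```

{"api": "arm_command", "payload": {"motion": [{"offset":[0,0,0.05],"spin":0},{"offset":[0,0,0.05],"spin":0},{"offset":[0,0,0.03],"spin":0},{"offset":[0,0,0.011],"spin":0},{"offset":[0,0,0],"spin":0}]}}

```text
time_s: 6.05
ee_pos: [463.9, -210.1, 60.2]
ee_rot: [180.0, 0.0, -20.9]
force: [0.5, -0.2, 0.1]
gripper_width: 59.4
gripper_force: 0.0
```

{"api": "arm_command", "payload": {"motion": [{"offset":[0,0,0],"spin":0},{"offset":[0,0,0],"spin":0},{"offset":[0,0,0],"spin":0},{"offset":[0,0,0],"spin":0},{"offset":[0,0,0],"spin":0}], "jaw": 0.005, "newtons": 45}}

```text
time_s: 6.68
ee_pos: [463.8, -210.1, 60.4]
ee_rot: [-180.0, -0.0, -20.9]
force: [0.1, 0.3, 1.4]
gripper_width: 17.2
gripper_force: 45.0
```

{"api": "arm_command", "payload": {"motion": [{"offset":[0,0,0],"spin":0},{"offset":[0,0,-0.005],"spin":0},{"offset":[0,0,-0.02],"spin":0},{"offset":[0,0,-0.05],"spin":0},{"offset":[0,0,-0.05],"spin":0}]}}

```text
time_s: 7.3
ee_pos: [462.9, -209.8, 185.6]
ee_rot: [-180.0, 0.1, -20.9]
force: [1.1, -0.4, -3.6]
gripper_width: 18.1
gripper_force: 45.0
```

```bash
python3 look.py 4 square_grip square
```

```text
7.3 [ 462.9 -209.8  185.6] [-1.800e+02  1.400e-01 -2.092e+01] [ 1.1 -0.4 -3.6] 18.120587543128448 44.99877333641052
square_grip 0.88 251 230 [ 411.4 -195.5   65. ] [ 470. -216.  210.]
square_grip 0.84 36 24 [677.2 -79.8  65. ] [684. -73.  53.]
square 0.89 51 74 [657.4 -34.4   0. ] [658. -34.   0.]
```

View pics/w4.png

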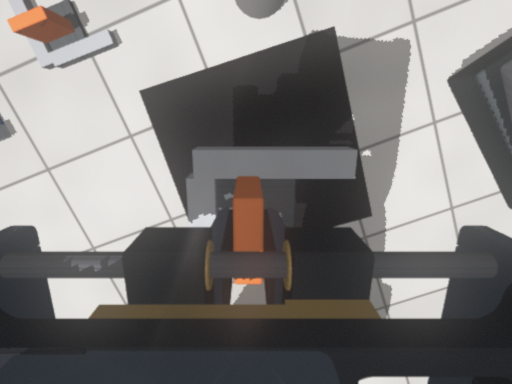

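The square is held square in the jaws: its leg's outer edge is level at row ~148 and the orange bar sits between the pads at (248,230). I'll carry it over the open corner.

{"api": "arm_command", "payload": {"motion": [{"offset":[0,0,0],"spin":-0.175},{"offset":[0,0,0],"spin":-0.176},{"offset":[0.006,-0.0234,0],"spin":0},{"offset":[0.012,-0.046,0],"spin":0},{"offset":[0.012,-0.046,0],"spin":0}]}}

```text
time_s: 8.07
ee_pos: [493.8, -93.9, 182.5]
ee_rot: [-179.9, 0.3, -0.9]
force: [0.5, -0.3, -3.9]
gripper_width: 17.9
gripper_force: 45.0
```

{"api": "arm_command", "payload": {"motion": [{"offset":[0.012,-0.046,0],"spin":0},{"offset":[0.012,-0.046,0],"spin":0},{"offset":[0.012,-0.046,0],"spin":0},{"offset":[0.012,-0.046,0],"spin":0},{"offset":[0.006,-0.0235,0.03],"spin":0}]}}

```text
time_s: 8.7
ee_pos: [553.1, 114.0, 154.2]
ee_rot: [-180.0, -0.1, -0.7]
force: [0.9, 0.1, -4.5]
gripper_width: 18.0
gripper_force: 45.0
```

{"api": "arm_command", "payload": {"motion": [{"offset":[0,0,0.03],"spin":0},{"offset":[0,0,0.015],"spin":0},{"offset":[0,0,0],"spin":0},{"offset":[0,0,0],"spin":0}]}}

```text
time_s: 9.2
ee_pos: [552.9, 111.2, 110.8]
ee_rot: [-180.0, -0.1, -0.9]
force: [-0.1, 0.0, -2.7]
gripper_width: 17.9
gripper_force: 45.0
```

```bash
python3 look.py 5 swing_tip; python3 - <<'E'
from h import *
s=env.state();print(s['torque'],s['force'])
step([551.3,112.7,61],-0.8)
E
```

```text
9.2 [552.9 111.2 110.8] [-1.7999e+02 -9.0000e-02 -8.5000e-01] [-0.1  0.  -2.7] 17.89018745167331 44.9989378452301
[ 0.03234346 -0.02900373 -0.03080095] [-0.09490559  0.4724702  -4.2939319 ]
offset [-0.002  -0.0013  0.0503] spin -0.0008
```

View pics/w5.png

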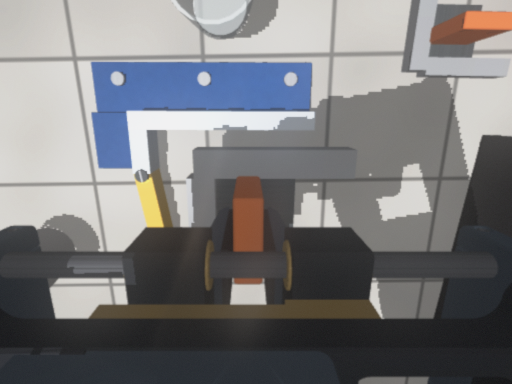

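The square is over the clear bench inside the corner. The fence's inner edge is at row 130, the square's leg top at row 148 and the arm is clear at (150,200). Going down, then closing in.

{"api": "arm_command", "payload": {"motion": [{"offset":[0,0,0.025],"spin":0},{"offset":[0,0,0.02],"spin":0},{"offset":[0,0,0.005],"spin":0},{"offset":[0.008,0,0],"spin":0},{"offset":[0,0,0],"spin":0}]}}

```text
time_s: 9.93
ee_pos: [562.4, 111.6, 61.5]
ee_rot: [-180.0, -0.2, -0.8]
force: [0.1, -0.3, -3.4]
gripper_width: 17.9
gripper_force: 45.0
```

{"api": "arm_command", "payload": {"motion": [{"offset":[0,-0.01,0],"spin":0},{"offset":[0,-0.01,0],"spin":0},{"offset":[0,-0.008,0],"spin":0},{"offset":[0,-0.004,0],"spin":0},{"offset":[0,0,0],"spin":0}]}}

```text
time_s: 10.55
ee_pos: [560.4, 143.6, 60.0]
ee_rot: [180.0, 0.0, -0.8]
force: [-0.9, -0.3, -3.0]
gripper_width: 17.7
gripper_force: 45.0
```

```bash
python3 - <<'E'
from h import *
s=env.state();print(s['ee_pos'],s['ee_rot'],s['force'],s['torque'])
step([565.4,152.9,61],-0.8)
E
```

```text
[560.40834153 143.60774982  60.00188425] [ 1.79976024e+02  3.24922109e-02 -7.78335661e-01] [-0.89708185 -0.27210624 -2.99521321] [-0.14233048  0.13824923  0.12221978]
offset [ 0.0049 -0.0094 -0.001 ] spin 0.0004
```

{"api": "arm_command", "payload": {"motion": [{"offset":[0,-0.002,0],"spin":0},{"offset":[0,-0.002,0],"spin":0},{"offset":[0,-0.002,0],"spin":0},{"offset":[0,0,0],"spin":0}]}}

```text
time_s: 11.05
ee_pos: [560.7, 149.4, 60.0]
ee_rot: [180.0, 0.0, -0.8]
force: [-0.6, -2.5, -4.5]
gripper_width: 18.0
gripper_force: 45.0
```

{"api": "arm_command", "payload": {"motion": [{"offset":[0,-0.001,0],"spin":0},{"offset":[0,-0.001,0],"spin":0},{"offset":[0,0,0],"spin":0}]}}

```text
time_s: 11.42
ee_pos: [560.8, 151.5, 60.1]
ee_rot: [-180.0, 0.0, -0.8]
force: [-1.4, -2.3, -4.3]
gripper_width: 17.6
gripper_force: 45.0
```

```bash
python3 - <<'E'
from h import *
s=env.state();print(s['ee_pos'],s['ee_rot'],s['force'],s['torque'])
E
```

```text
[560.82323284 151.50058355  60.1023387 ] [-1.79998574e+02  1.40155618e-03 -8.18041341e-01] [-1.43412465 -2.3131606  -4.29561828] [-0.55885528  0.25713314  0.21863883]
```

{"api": "arm_command", "payload": {"motion": [{"offset":[0,-0.0007,0],"spin":0},{"offset":[0,0,0],"spin":0}]}}

```text
time_s: 11.68
ee_pos: [560.8, 152.2, 60.1]
ee_rot: [180.0, 0.0, -0.8]
force: [-1.3, -1.7, -4.1]
gripper_width: 17.8
gripper_force: 45.0
```

{"api": "arm_command", "payload": {"motion": [{"offset":[0,-0.0007,0],"spin":0},{"offset":[0,0,0],"spin":0}]}}

```text
time_s: 11.92
ee_pos: [560.9, 152.9, 60.1]
ee_rot: [180.0, -0.0, -0.8]
force: [-0.6, -1.6, -3.6]
gripper_width: 18.0
gripper_force: 45.0
```

{"api": "arm_command", "payload": {"motion": [{"offset":[0,-0.0006,0],"spin":0},{"offset":[0,0,0],"spin":0}]}}

```text
time_s: 12.18
ee_pos: [560.9, 153.5, 60.1]
ee_rot: [180.0, -0.0, -0.8]
force: [-1.1, -3.2, -3.9]
gripper_width: 17.6
gripper_force: 45.0
```

{"api": "arm_command", "payload": {"motion": [{"offset":[0,-0.0005,0],"spin":0},{"offset":[0,0,0],"spin":0}]}}

```text
time_s: 12.42
ee_pos: [560.9, 153.9, 60.1]
ee_rot: [180.0, -0.0, -0.8]
force: [-1.5, -2.4, -3.9]
gripper_width: 17.9
gripper_force: 45.0
```

{"api": "arm_command", "payload": {"motion": [{"offset":[0,-0.0005,0],"spin":0},{"offset":[0,0,0],"spin":0}]}}

```text
time_s: 12.68
ee_pos: [560.8, 154.3, 60.1]
ee_rot: [180.0, 0.0, -0.8]
force: [-1.1, -3.5, -2.3]
gripper_width: 17.8
gripper_force: 45.0
```

{"api": "arm_command", "payload": {"motion": [{"offset":[0,-0.0005,0],"spin":0},{"offset":[0,0,0],"spin":0}]}}

```text
time_s: 12.92
ee_pos: [560.8, 154.4, 60.2]
ee_rot: [179.9, 0.0, -0.8]
force: [-2.2, -4.9, -3.6]
gripper_width: 17.6
gripper_force: 45.0
```

{"api": "arm_command", "payload": {"motion": [{"offset":[0,-0.0005,0],"spin":0},{"offset":[0,0,0],"spin":0}]}}

```text
time_s: 13.18
ee_pos: [560.8, 154.5, 60.3]
ee_rot: [179.9, 0.0, -0.8]
force: [-1.6, -5.8, -2.9]
gripper_width: 17.9
gripper_force: 45.0
```

{"api": "arm_command", "payload": {"motion": [{"offset":[0.0015,0,0],"spin":0},{"offset":[0.001,0,0],"spin":0},{"offset":[0,0,0],"spin":0}]}}

```text
time_s: 13.55
ee_pos: [562.4, 154.4, 59.8]
ee_rot: [179.9, 0.1, -0.8]
force: [-3.0, -5.4, -3.0]
gripper_width: 17.6
gripper_force: 45.0
```

```bash
python3 - <<'E'
from h import *
s=env.state();print(s['ee_pos'],s['ee_rot'],s['force'],s['torque'])
E
```

```text
[562.43735098 154.42421859  59.79575945] [ 1.79893115e+02  1.30331599e-01 -8.03511866e-01] [-3.03374591 -5.40047814 -3.03400517] [-1.23850342  0.62839063  0.21775355]
```

{"api": "arm_command", "payload": {"motion": [{"offset":[0.001,0,0],"spin":0},{"offset":[0,0,0],"spin":0}]}}

```text
time_s: 13.8
ee_pos: [563.3, 154.4, 59.7]
ee_rot: [179.9, 0.1, -0.8]
force: [-2.5, -4.7, -3.9]
gripper_width: 17.8
gripper_force: 45.0
```

{"api": "arm_command", "payload": {"motion": [{"offset":[0.001,0,0],"spin":0},{"offset":[0,0,0],"spin":0}]}}

```text
time_s: 14.05
ee_pos: [564.3, 154.4, 59.7]
ee_rot: [179.9, 0.2, -0.8]
force: [-2.7, -5.2, -3.3]
gripper_width: 17.6
gripper_force: 45.0
```

```bash
python3 - <<'E'
from h import *
s=env.state();print(s['ee_pos'],s['ee_rot'],s['force'],s['torque'])
E
```

```text
[564.30543113 154.44897314  59.65157001] [ 1.79892925e+02  1.50294701e-01 -7.99991337e-01] [-2.70370453 -5.18438704 -3.26157503] [-1.21618674  0.60745896  0.21377702]
```

{"api": "arm_command", "payload": {"motion": [{"offset":[0.001,0,0],"spin":0},{"offset":[0,0,0],"spin":0}]}}

```text
time_s: 14.3
ee_pos: [565.3, 154.4, 59.6]
ee_rot: [179.9, 0.2, -0.8]
force: [-3.0, -6.2, -3.4]
gripper_width: 17.6
gripper_force: 45.0
```

{"api": "arm_command", "payload": {"motion": [{"offset":[0.0005,0,0],"spin":0},{"offset":[0,0,0],"spin":0}]}}

```text
time_s: 14.55
ee_pos: [565.7, 154.4, 59.6]
ee_rot: [179.9, 0.2, -0.8]
force: [-3.1, -5.3, -4.2]
gripper_width: 17.8
gripper_force: 45.0
```

{"api": "arm_command", "payload": {"motion": [{"offset":[0.0005,0,0],"spin":0},{"offset":[0,0,0],"spin":0}]}}

```text
time_s: 14.8
ee_pos: [565.9, 154.4, 59.6]
ee_rot: [179.9, 0.2, -0.8]
force: [-4.0, -5.1, -2.8]
gripper_width: 17.9
gripper_force: 45.0
```

```bash
python3 - <<'E'
from h import *
s=env.state();print(s['ee_pos'],s['ee_rot'],s['force'],s['torque'])
E
```

```text
[565.87957782 154.38771913  59.58471438] [179.88863498   0.20106468  -0.81073041] [-3.99351444 -5.09700284 -2.81566996] [-1.28063444  0.71093519  0.20367083]
```

{"api": "arm_command", "payload": {"motion": [{"offset":[0.0007,0,0],"spin":0},{"offset":[0,0,0],"spin":0}]}}

```text
time_s: 15.05
ee_pos: [566.1, 154.4, 59.6]
ee_rot: [179.9, 0.3, -0.8]
force: [-3.9, -4.6, -3.1]
gripper_width: 17.4
gripper_force: 45.0
```

{"api": "arm_command", "payload": {"motion": [{"offset":[0.0007,0,0],"spin":0},{"offset":[0,0,0],"spin":0}]}}

```text
time_s: 15.3
ee_pos: [566.2, 154.5, 59.5]
ee_rot: [179.9, 0.3, -0.8]
force: [-5.4, -5.6, -2.3]
gripper_width: 17.4
gripper_force: 45.0
```

```bash
python3 - <<'E'
from h import *
s=env.state();print(s['ee_pos'],s['ee_rot'],s['force'],s['torque'])
E
python3 look.py 6
```

```text
[566.18634045 154.47208478  59.47871348] [179.89202328   0.33702592  -0.84543833] [-5.37928851 -5.63748953 -2.33994167] [-1.15141722  1.19186927  0.0723511 ]
15.3 [566.2 154.5  59.5] [179.89   0.34  -0.85] [-5.4 -5.6 -2.3] 17.41847560217104 45.02170443534851
```

View pics/w6.png

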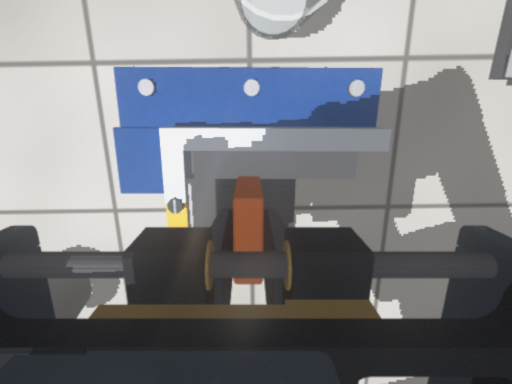

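The square's leg (row 151–178) lies against the fence (127–151) with no visible gap. The arm is in line below the post at (177,215). I'll check parallelism at sub-pixel level.

```bash
cat > par.py <<'E'
import sys
from h import *
k=sys.argv[1];g=cv2.cvtColor(cv2.imread(f'pics/w{k}.png'),cv2.COLOR_BGR2GRAY).astype(float)
def fit(r0,r1,cols,name):
    rr=[];cc=[]
    for u in cols:
        w=np.abs(np.diff(g[r0:r1,u]));w[w<3]=0
        if w.sum()>8: rr.append(r0+.5+(w*np.arange(len(w))).sum()/w.sum());cc.append(u)
    rr,cc=map(np.array,(rr,cc));p=np.polyfit(cc,rr,1);res=rr-np.polyval(p,cc);ok=abs(res)<.5;p=np.polyfit(cc[ok],rr[ok],1)
    print(name,len(cc),ok.sum(),'deg',round(np.rad2deg(np.arctan(p[0])),3),'row@250',round(np.polyval(p,250),2),'sd',round(res[ok].std(),2))
for u in (215,300,345): print(u,g[122:186:1,u].astype(int))
fit(123,133,range(185,375),'fence outer');fit(147,156,range(200,350),'fence/leg');fit(173,184,list(range(205,230))+list(range(268,350)),'leg inner')
E
python3 par.py 6
```

```text
215 [117 110  88  87 102 151 220 242 243 243 243 243 243 243 234 171 157 157
 157 158 157 158 157 158 157 156 157 157 148 132 130 128 130 129 130 129
 130 129 129 129 130 129 130 129 129 129 128 129 128 129 128 127 127 126
 127 127 120 106 105 105 107 106 105 105]
300 [ 79  79  79  81  89 105 122 141 144 144 145 145 145 143 145 144 145 145
 145 144 145 144 143 144 145 143 143 143 140 130 120 119 119 119 119 118
 118 120 118 118 118 118 119 119 119 117 118 117 116 118 117 119 117 116
 117 118 119 124 125 126 126 125 125 125]
345 [ 73  73  71  73  79  96 119 140 143 142 141 142 141 142 142 142 143 142
 142 142 142 141 142 143 142 142 142 141 138 127 117 117 116 116 117 116
 116 116 117 116 117 116 117 116 116 117 117 116 115 116 117 117 116 116
 117 116 117 121 122 123 124 124 123 123]
fence outer 190 185 deg 0.168 row@250 127.13 sd 0.17
fence/leg 150 120 deg 0.26 row@250 150.39 sd 0.18
leg inner 46 44 deg 0.202 row@250 178.43 sd 0.09
```

{"api": "arm_command", "payload": {"motion": [{"offset":[0.001,-0.0005,0],"spin":0},{"offset":[0,0,0],"spin":0}]}}

```text
time_s: 15.6
ee_pos: [566.4, 154.6, 59.4]
ee_rot: [179.8, 0.4, -0.9]
force: [-5.9, -5.5, -0.8]
gripper_width: 17.7
gripper_force: 45.0
```

{"api": "arm_command", "payload": {"motion": [{"offset":[0.001,-0.0005,0],"spin":0},{"offset":[0,0,0],"spin":0}]}}

```text
time_s: 15.85
ee_pos: [566.6, 154.6, 59.3]
ee_rot: [179.8, 0.5, -0.9]
force: [-8.6, -6.6, 0.1]
gripper_width: 17.7
gripper_force: 45.0
```

```bash
python3 - <<'E'
from h import *
s=env.state();print(s['ee_pos'],s['ee_rot'],s['force'],s['torque'])
E
python3 look.py 7;python3 par.py 7
```

```text
[566.58943998 154.62687619  59.32869992] [179.80182057   0.54577221  -0.87213093] [-8.61648855 -6.55662015  0.09112603] [-1.66389607  1.81902378 -0.07706358]
15.85 [566.6 154.6  59.3] [179.8    0.55  -0.87] [-8.6 -6.6  0.1] 17.67462726825774 45.04346787929535
215 [115 106  86  82  92 119 191 242 243 243 243 242 234 170 155 156 156 156
 156 156 156 155 155 155 156 156 155 156 151 139 129 128 128 127 127 126
 127 128 128 128 126 127 128 128 128 128 128 127 126 126 127 126 126 125
 125 125 121 110 107 106 106 105 105 107]
300 [ 79  78  78  79  85 100 118 136 144 145 144 145 144 144 143 144 144 144
 144 144 143 142 143 144 143 143 144 144 141 132 121 119 119 119 118 119
 119 120 119 118 118 119 119 118 119 119 118 117 117 118 117 118 118 117
 118 118 119 124 125 126 125 125 124 125]
345 [ 72  71  73  73  79  94 113 128 141 142 143 143 142 142 143 142 143 142
 142 142 142 142 142 142 142 143 142 142 142 134 119 115 117 116 117 116
 117 117 117 116 116 116 117 116 118 117 118 117 116 116 117 117 117 116
 118 116 119 121 124 125 124 123 124 124]
fence outer 190 183 deg 0.144 row@250 127.46 sd 0.16
fence/leg 150 94 deg 0.327 row@250 150.72 sd 0.21
leg inner 44 43 deg 0.054 row@250 178.51 sd 0.1
```

{"api": "arm_command", "payload": {"motion": [{"offset":[0,0,-0.001],"spin":0.003},{"offset":[0,-0.0005,0],"spin":0},{"offset":[0,0,0],"spin":0}]}}

```text
time_s: 16.27
ee_pos: [566.6, 154.6, 59.5]
ee_rot: [179.7, 0.6, -1.0]
force: [-5.9, -8.1, -5.1]
gripper_width: 17.3
gripper_force: 45.0
```

```bash
python3 - <<'E'
from h import *
s=env.state();print(s['ee_pos'],s['ee_rot'],s['force'],s['torque'])
E
```

```text
[566.61557472 154.60722047  59.45030929] [179.74010267   0.55797732  -0.9958726 ] [-5.94334155 -8.11544443 -5.10937111] [-1.70676532  1.44436593  0.04005413]
```

{"api": "arm_command", "payload": {"motion": [{"offset":[0,-0.0005,0],"spin":0.003},{"offset":[0,0,0],"spin":0},{"offset":[0,0,0],"spin":0}]}}

```text
time_s: 16.65
ee_pos: [566.6, 154.7, 59.5]
ee_rot: [179.7, 0.6, -1.1]
force: [-6.8, -8.6, -3.3]
gripper_width: 17.7
gripper_force: 45.0
```

```bash
python3 - <<'E'
from h import *
s=env.state();print(s['ee_pos'],s['ee_rot'],s['force'],s['torque'])
E
python3 look.py 8;python3 par.py 8|grep -v '\[';python3 - <<'E'
from h import *
P=campose('side');im,d=env.grab_frame('side');cv2.imwrite('pics/s8.png',cv2.resize(im[190:280,190:330],None,fx=5,fy=5,interpolation=cv2.INTER_CUBIC))
E
```

```text
[566.64050658 154.70308364  59.52801821] [179.69111366   0.55378872  -1.1178441 ] [-6.76953537 -8.61681577 -3.31274302] [-1.91528784  1.54289637  0.25530412]
16.65 [566.6 154.7  59.5] [179.69   0.55  -1.12] [-6.8 -8.6 -3.3] 17.65911668268957 45.03355622291565
 155 156 155 156 156 156 155 156 156 155 152 143 130 128 128 129 127 127
 127 126 128 127 128 128 127 128 129 128 127 126 126 128 126 127 126 125
 126 126 122 108 104 106 106 106 105 104]
 143 144 144 143 145 143 144 144 144 143 140 129 120 118 120 119 119 118
 120 118 119 118 118 119 119 118 119 119 118 118 117 118 118 119 117 119
 117 118 119 125 126 125 126 126 126 125]
 142 142 143 143 142 143 142 143 143 142 138 128 118 117 117 117 117 118
 118 117 117 116 117 117 116 116 116 117 118 117 118 116 117 117 118 117
 117 118 118 122 124 126 124 125 124 124]
fence outer 190 184 deg -0.115 row@250 127.48 sd 0.18
fence/leg 150 94 deg 0.055 row@250 150.69 sd 0.18
leg inner 44 43 deg -0.009 row@250 178.53 sd 0.08
```

View pics/s8.png

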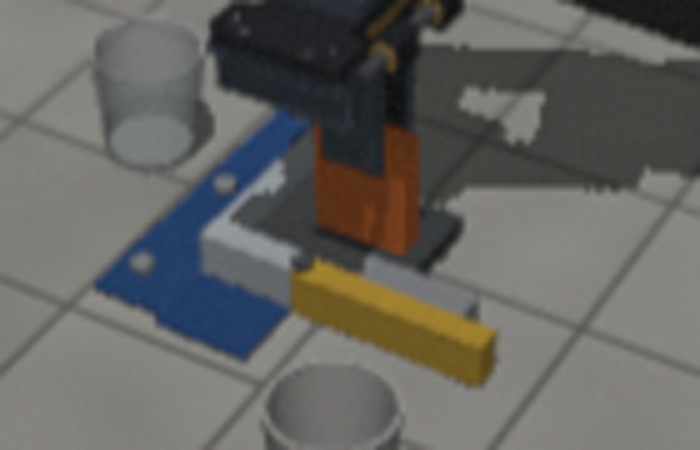

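The side crop shows the yellow arm, running from (300,275) to (490,340), in line with the post, and the square seated behind it. I'll back off the small over-turn, press on both faces and hold.

{"api": "arm_command", "payload": {"motion": [{"offset":[0.0007,-0.0004,0],"spin":-0.002},{"offset":[0,0,0],"spin":0},{"offset":[0,0,0],"spin":0}]}}

```text
time_s: 17.12
ee_pos: [566.7, 154.8, 59.5]
ee_rot: [179.7, 0.6, -1.0]
force: [-7.7, -9.0, -3.2]
gripper_width: 17.5
gripper_force: 45.0
```

```bash
python3 - <<'E'
from h import *
s=env.state();print(s['ee_pos'],s['ee_rot'],s['force'],s['torque'])
E
```

```text
[566.72268921 154.76708931  59.52626559] [179.66216319   0.63511583  -1.03787569] [-7.65911468 -9.04715546 -3.1812378 ] [-2.17653106  1.69932126  0.0501793 ]
```

{"api": "arm_command", "payload": {"motion": [{"offset":[0,0,0],"spin":0},{"offset":[0,0,0],"spin":0},{"offset":[0,0,0],"spin":0},{"offset":[0,0,0],"spin":0},{"offset":[0,0,0],"spin":0}]}}

```text
time_s: 17.75
ee_pos: [566.7, 154.8, 59.5]
ee_rot: [179.7, 0.6, -1.0]
force: [-7.8, -9.2, -2.6]
gripper_width: 17.8
gripper_force: 45.0
```

{"api": "arm_command", "payload": {"motion": [{"offset":[0,0,0],"spin":0},{"offset":[0,0,0],"spin":0},{"offset":[0,0,0],"spin":0},{"offset":[0,0,0],"spin":0},{"offset":[0,0,0],"spin":0}]}}

```text
time_s: 18.38
ee_pos: [566.7, 154.8, 59.5]
ee_rot: [179.7, 0.6, -1.0]
force: [-8.3, -9.6, -3.2]
gripper_width: 17.6
gripper_force: 45.0
```

```bash
python3 look.py 9;python3 par.py 9|grep deg;python3 - <<'E'
from h import *
s=env.state();print(s['ee_pos'],s['ee_rot'],s['force'],s['torque'])
im=cv2.imread('pics/w9.png');cv2.imwrite('pics/w9c.png',cv2.resize(im[110:260,120:400],None,fx=2.8,fy=2.8,interpolation=cv2.INTER_CUBIC))
E
```

```text
18.375 [566.7 154.8  59.5] [179.66   0.64  -1.04] [-8.3 -9.6 -3.2] 17.617888527705983 45.03748834133148
fence outer 190 183 deg -0.049 row@250 127.5 sd 0.16
fence/leg 150 100 deg 0.087 row@250 150.92 sd 0.2
leg inner 43 42 deg 0.014 row@250 178.54 sd 0.08
[566.72509478 154.76765644  59.54580852] [179.65986845   0.63282991  -1.03243208] [-7.73144711 -9.7994103  -2.93668973] [-2.13092273  1.73141619  0.08591145]
```

View pics/w9c.png

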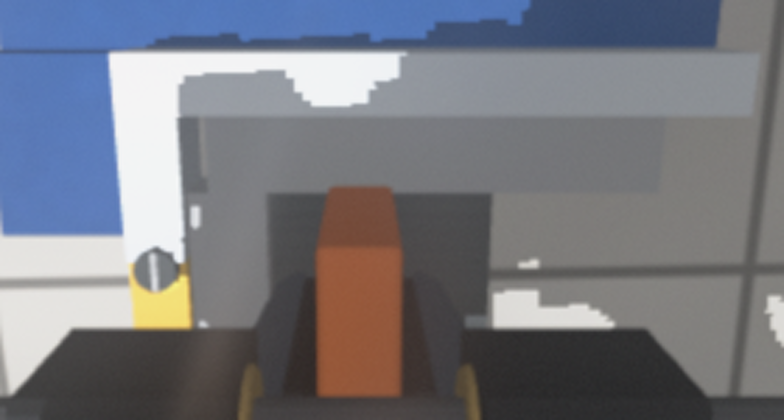

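Still flush: the leg sits against the fence with about 0.06° between them and the notch shows at the corner (190,90). It has been held at about 8–10 N on both faces for over a second. One more short hold, then I'll draw it away diagonally.

{"api": "arm_command", "payload": {"motion": [{"offset":[0,0,0],"spin":0},{"offset":[0,0,0],"spin":0},{"offset":[0,0,0],"spin":0},{"offset":[-0.004,0.004,0],"spin":0},{"offset":[-0.006,0.006,0],"spin":0}]}}

```text
time_s: 19.05
ee_pos: [562.6, 148.8, 61.6]
ee_rot: [-179.9, -0.2, -1.1]
force: [0.2, 1.9, -3.2]
gripper_width: 17.4
gripper_force: 45.0
```

{"api": "arm_command", "payload": {"motion": [{"offset":[-0.012,0.014,0],"spin":0},{"offset":[-0.014,0.02,0],"spin":0},{"offset":[-0.01,0.02,0],"spin":0},{"offset":[0,0,-0.03],"spin":0},{"offset":[0,0,-0.05],"spin":0}]}}

```text
time_s: 19.68
ee_pos: [522.8, 93.3, 140.7]
ee_rot: [180.0, 0.2, -1.1]
force: [1.9, 0.1, -3.8]
gripper_width: 17.5
gripper_force: 45.0
```

{"api": "arm_command", "payload": {"motion": [{"offset":[0,0,-0.05],"spin":0},{"offset":[0,0,0],"spin":0}]}}

```text
time_s: 19.92
ee_pos: [527.2, 94.3, 195.8]
ee_rot: [-179.9, -0.6, -1.1]
force: [-0.3, -0.1, -4.6]
gripper_width: 17.7
gripper_force: 45.0
```

```bash
python3 look.py 10; python3 - <<'E'
from h import *
step([484,-225,80])
c=np.load('w10.npz')['c'];h=cv2.cvtColor(cv2.imread('pics/w10.png'),cv2.COLOR_BGR2HSV);x,y,z=np.moveaxis(c,-1,0)
P=campose('side');im,d=env.grab_frame('side');cs=cloud(P,d);P2=campose('scene');im2,d2=env.grab_frame('scene')
for n,i,cc in (('wrist',cv2.imread('pics/w10.png'),c),('side',im,cs),('scene',im2,cloud(P2,d2))):
    h=cv2.cvtColor(i,cv2.COLOR_BGR2HSV);x,y,z=np.moveaxis(cc,-1,0)
    p=cc[(abs(h[...,0].astype(int)-25)<8)&(h[...,1]>120)&(x>440)&(x<600)&(y>150)&(y<260)&(z>20)&(z<34)]
    if len(p)>20: print(n,len(p),p.mean(0),cv2.minAreaRect(p[:,:2].astype(np.float32)))
E
```

```text
19.925 [527.2  94.3 195.8] [-179.88   -0.64   -1.08] [-0.3 -0.1 -4.6] 17.654004843918248 44.998769760131836
offset [-0.0356  0.3199  0.1124] spin None
wrist 1002 [515.97211604 209.17457609  27.45019361] ((516.50390625, 209.81224060058594), (15.353201866149902, 107.6456298828125), 89.01834869384766)
side 273 [517.04999051 214.63486953  27.31329406] ((519.7012329101562, 213.69403076171875), (21.20097541809082, 113.17817687988281), 87.75530242919922)
scene 224 [517.89713996 211.71818332  29.565839  ] ((517.1212158203125, 211.58480834960938), (15.327427864074707, 109.53731536865234), 88.6938247680664)
```

The arm measures about -1.0° in yaw, the same as the fence, so it is square. Carrying to the mat.

{"api": "arm_command", "payload": {"motion": [{"offset":[-0.003,0.0257,0],"spin":0},{"offset":[-0.0055,0.046,0],"spin":0},{"offset":[-0.0055,0.046,0],"spin":0},{"offset":[-0.0055,0.046,0],"spin":0},{"offset":[-0.0055,0.046,0],"spin":0}]}}

```text
time_s: 20.7
ee_pos: [493.8, -115.9, 188.8]
ee_rot: [-179.9, 0.2, -1.0]
force: [1.2, 0.1, -3.6]
gripper_width: 18.1
gripper_force: 45.0
```

{"api": "arm_command", "payload": {"motion": [{"offset":[-0.0055,0.046,0],"spin":0},{"offset":[-0.0045,0.04,0],"spin":0},{"offset":[-0.002,0.024,0],"spin":0},{"offset":[0,0,0.05],"spin":0},{"offset":[0,0,0.03],"spin":0}]}}

```text
time_s: 21.32
ee_pos: [478.7, -223.8, 107.0]
ee_rot: [-179.8, 0.4, -1.1]
force: [-0.2, 0.8, -4.8]
gripper_width: 17.7
gripper_force: 45.0
```

{"api": "arm_command", "payload": {"motion": [{"offset":[0,0,0.02],"spin":0},{"offset":[0,0,0],"spin":0},{"offset":[0,0,0],"spin":0}]}}

```text
time_s: 21.7
ee_pos: [481.5, -224.5, 91.0]
ee_rot: [-180.0, 0.0, -1.0]
force: [1.4, -0.0, -4.4]
gripper_width: 17.6
gripper_force: 45.0
```

```bash
python3 - <<'E'
from h import *
s=env.state();print(s['ee_pos'],s['ee_rot'],s['force'])
step([484,-225,62])
E
```

```text
[ 481.53890439 -224.49845984   90.96114386] [-1.79992257e+02  2.25055302e-02 -1.04229723e+00] [ 1.36740606 -0.02756193 -4.44235754]
offset [0.0025 0.0005 0.029 ] spin None
```

{"api": "arm_command", "payload": {"motion": [{"offset":[0.002,0,0.015],"spin":0},{"offset":[0,0,0.01],"spin":0},{"offset":[0,0,0.003],"spin":0},{"offset":[0,0,0],"spin":0}]}}

```text
time_s: 22.2
ee_pos: [483.5, -224.4, 62.9]
ee_rot: [-180.0, 0.0, -1.0]
force: [0.2, -0.2, -3.3]
gripper_width: 17.7
gripper_force: 45.0
```

{"api": "arm_command", "payload": {"motion": [{"offset":[0,0,0.0015],"spin":0},{"offset":[0,0,0],"spin":0},{"offset":[0,0,0],"spin":0}]}}

```text
time_s: 22.58
ee_pos: [483.7, -224.6, 61.8]
ee_rot: [180.0, -0.0, -1.0]
force: [0.0, -1.0, -4.9]
gripper_width: 17.7
gripper_force: 45.0
```

{"api": "arm_command", "payload": {"motion": [{"offset":[0,0,0.001],"spin":0},{"offset":[0,0,0],"spin":0},{"offset":[0,0,0],"spin":0}]}}

```text
time_s: 22.95
ee_pos: [483.6, -224.5, 60.6]
ee_rot: [180.0, -0.0, -1.0]
force: [0.2, 0.8, -3.9]
gripper_width: 17.9
gripper_force: 45.0
```

{"api": "arm_command", "payload": {"motion": [{"offset":[0,0,0.0007],"spin":0},{"offset":[0,0,0],"spin":0},{"offset":[0,0,0],"spin":0}]}}

```text
time_s: 23.32
ee_pos: [483.7, -224.6, 60.4]
ee_rot: [180.0, -0.0, -1.0]
force: [-1.9, 0.7, 2.6]
gripper_width: 17.6
gripper_force: 45.0
```

{"api": "arm_command", "payload": {"motion": [{"offset":[0,0,0.0007],"spin":0},{"offset":[0,0,0],"spin":0},{"offset":[0,0,0],"spin":0}]}}

```text
time_s: 23.7
ee_pos: [483.7, -224.6, 60.3]
ee_rot: [180.0, -0.0, -1.0]
force: [-3.2, 1.4, 7.1]
gripper_width: 17.8
gripper_force: 45.0
```

{"api": "arm_command", "payload": {"motion": [{"offset":[0,0,0.0007],"spin":0},{"offset":[0,0,0],"spin":0},{"offset":[0,0,0],"spin":0}]}}

```text
time_s: 24.08
ee_pos: [483.7, -224.6, 60.4]
ee_rot: [180.0, -0.1, -1.0]
force: [-4.1, 0.7, 11.3]
gripper_width: 18.0
gripper_force: 45.0
```

Down on the mat. I'll open and rise straight up.

{"api": "arm_command", "payload": {"motion": [{"offset":[0,0,-0.0012],"spin":0},{"offset":[0,0,0],"spin":0}]}}

```text
time_s: 24.32
ee_pos: [483.7, -224.6, 60.3]
ee_rot: [180.0, -0.0, -1.0]
force: [-2.5, 0.7, 6.5]
gripper_width: 17.4
gripper_force: 45.0
```

{"api": "arm_command", "payload": {"motion": [{"offset":[0,0,0],"spin":0},{"offset":[0,0,0],"spin":0},{"offset":[0,0,0],"spin":0},{"offset":[0,0,0],"spin":0},{"offset":[0,0,0],"spin":0}], "jaw": 0.06}}

```text
time_s: 24.95
ee_pos: [483.6, -224.5, 59.7]
ee_rot: [180.0, -0.0, -1.0]
force: [0.0, -0.1, 0.5]
gripper_width: 60.1
gripper_force: 0.0
```

{"api": "arm_command", "payload": {"motion": [{"offset":[0,0,-0.02],"spin":0},{"offset":[0,0,-0.04],"spin":0},{"offset":[0,0,-0.05],"spin":0},{"offset":[0,0,-0.05],"spin":0},{"offset":[0,0,0],"spin":0}]}}

```text
time_s: 25.58
ee_pos: [485.8, -225.6, 224.2]
ee_rot: [179.8, -0.5, -1.0]
force: [0.4, 0.1, -1.1]
gripper_width: 60.3
gripper_force: 0.0
```

```bash
python3 look.py 11; python3 - <<'E'
from h import *
c=np.load('w11.npz')['c'];h=cv2.cvtColor(cv2.imread('pics/w11.png'),cv2.COLOR_BGR2HSV);x,y,z=np.moveaxis(c,-1,0)
p=c[(x>380)&(x<580)&(y>-330)&(y<-140)&(z>18)&(z<32)&(h[...,1]<70)&(h[...,2]>60)]
print(len(p),p.mean(0),cv2.minAreaRect(p[:,:2].astype(np.float32)))
P=campose('scene');im,d=env.grab_frame('scene');cv2.imwrite('pics/end.png',im)
E
```

```text
25.575 [ 485.8 -225.6  224.2] [179.76  -0.51  -1.04] [ 0.4  0.1 -1.1] 60.276333036641304 0.0
2807 [ 492.06342691 -220.32647425   24.63188619] ((465.2123107910156, -241.76321411132812), (130.3353271484375, 129.88894653320312), 89.11127471923828)
```

View pics/end.png

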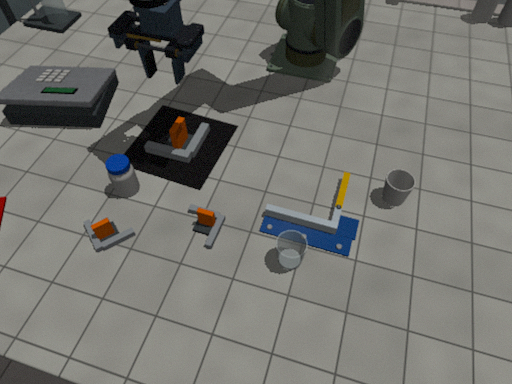

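The final picture shows the square flat in the middle of the mat at (180,142), the arm in line with the post at (343,190), and the cups and jar undisturbed. Handing in.

```bash
python3 -c "
from workcell import env
print(env.job_done())"
```

```text
the job is handed in; nothing more can be done
None
```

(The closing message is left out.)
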